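# Lift the hot casserole lid onto the trivet with the lid lifter

## Task

The casserole's lid is hot: pick up the lid lifter by its wooden grip, run its blade under the loop on the lid, lift the lid off and carry it level, never touching the lid with the robot. Set it down gently in the middle of the slatted wooden trivet, draw the lifter out, and stand the lifter upright again in the middle of its stone tile.

Things in the scene. Friction and masses are not known exactly. Their poses are not given: they have to be found in the camera images.
- lid: Round terracotta lid, 168 mm across, 0.45 kg, on a fixed casserole (156 mm across, rim 70 mm above the table). Origin: centre of its underside, 62 mm above the table at the start; z up. A foot 132 mm across, 8 mm high, sits loosely in the mouth (6 mm play); it lifts straight off. Flat top 24 mm above the origin, with an upright steel loop across its middle in the lid's y-z plane.
- loop (a point): Middle of the loop's level top bar (8 mm round, 74 mm long, along y), 62 mm above the lid's origin; axes as the lid's. Opening under the bar: 34 mm high (4 to 38 mm below this point), 66 mm wide along y; pass through it along x, from either side. The lid hangs level when held under this point.
- lifter_grip (a point): Centre of the lid lifter's wooden grip (38 mm along x, 22 along y, 60 high; grasp across y). Steel C-hook below, 0.22 kg, open to +x, z up; underside 115 mm below. Blade x -44 to +24 mm, 32 wide, 6 thick; 5 mm ridges on it at x 12 to 24 and -24 to -12; the bar lies between them at x = 0, on the face 109 mm below. Spine at x -44 to -38; arm's underside 36 mm below. Stands by itself.
- trivet: Square light-wood trivet of six slats, 210 x 210 mm, 20 mm high, fixed to the table. Origin: centre of its underside, on the table; its top is 20 mm above. It and the casserole stand one to the left and one to the right, either way round, centres at least 400 mm apart.
- tile: Flat marble tile on which the lifter stands, 150 x 130 mm, 10 mm thick, fixed, between casserole and trivet and nearer the robot. Origin: centre of its underside, on the table; its top is 10 mm above. Bystanders: white sugar jar with a knob (102 mm high) beyond the tile, pile of plates, books, brass candlestick (90 mm).
Not all that is in view belongs to the job. What is shaped like the lid but purple or yellow is not meant.

How it is judged:
On the way, in this order (a step that is already met when the one before it is completed fails the run):
1. the lid hangs level (within 14 degrees), clear of the casserole (height (world z) of lid above 0.09 m and angle between lid's own z axis and vertical below 0.25 rad), for 0.2 s.
2. the lid lies on the trivet (horizontal distance between lid and trivet below 0.03 m and height (world z) of lid below 0.026 m and angle between lid's own z axis and vertical below 0.1 rad), for 0.2 s.
At the end, for the whole second after the job is handed in: The lid lies flat and still on the trivet, its centre within 30 mm of the trivet's centre; the lifter stands upright (within 7 degrees) on the tile, its grip within 40 mm of the tile's centre (all of step 2 and height (world z) of lid above 0.014 m and linear speed of lid below 0.03 m/s and horizontal distance between lifter_grip and tile below 0.04 m and height (world z) of lifter_grip between 0.115 and 0.132 m and angle between lifter_grip's own z axis and vertical below 0.12 rad); the robot touches nothing.
It fails at once if the robot touches the hot lid itself (more than 0.5 N) (contact force between any of the fingers, the arm and lid above 0.5 N).
It fails at once if the lid tips more than 23 degrees (angle between lid's own z axis and vertical above 0.4 rad).
It fails at once if the lid is dropped: it moves faster than 0.5 m/s when its underside is lower than 45 mm above the table (height (world z) of lid below 0.045 m and linear speed of lid above 0.5 m/s).
It also fails if it takes over 70 s, if anything falls off the work surface, if the arm or the gripper's body presses on something with over 40 N, if the wrist force passes 120 N, or if a joint passes its speed limit or range.

## Robot

A 7-joint arm with a two-finger parallel gripper is mounted at the origin on the work surface. World frame = base frame: x ahead of the robot, y to its left, z up, the work surface at z = 0. Lengths are in m, angles in rad, forces in N, time in s.
With the tool pointing down it reaches from about 0.425 to 0.925 m from the base axis. Payload 6.8 kg.
Tool frame: the origin (TCP) lies between the finger pads; the fingertips stand 8 mm ahead of it and the grasp point (between the pads) lies 11 mm behind it; z points along the fingers, x is the direction in which the jaws open and shut, and the axes are right-handed (so a half turn about z gives the same grasp; the last joint's range is limited). The gripper opens to 88 mm and grips with 3 to 60 N. Pads are 20 mm wide; open, the fingers measure 115 mm over their backs; the gripper's body (75 mm by 178 mm) begins 61 mm behind the grasp point.
Start: joints at [1.142, 0.477, 0.022, 1.555, -0.011, 1.109, -0.083], TCP at [0.213, -0.641, 0.231] pointing down, gripper open.
Joint ranges: [-2.96, 2.96], [-0.34, 2.1], [-1.41, 1.46], [0.24, 2.44], [-1.37, 4.51], [0.17, 1.92], [-2.96, 2.96]. Speed limits (rad/s): [2.39, 2.39, 3.14, 3.14, 3.14, 3.14, 3.14].

## Interface

Orientations are given as a unit quaternion [w, x, y, z].
In Python, from station import monitor, vision, sign_off, spotter gives the robot as it stands. The module is installed in compiled form; this text tells all that it offers.
- The arm moves only by the shell command python3 -m jog 'ROWS' [FORCE]. ROWS is JSON, a list that holds one entry, the list of rows, each a list of 7 numbers: the turn, a rotation vector about the tool's x, y, z in rad, then the shift along the tool's x, y, z in mm, then the opening, from -1 (shut) to 1 (fully open). A call has 1 to 20 rows; each row is the pose to reach, as a shift and turn from the pose measured when the call began, along the tool's axes at that moment; what a row does not reach only later rows make up. A row lasts 1/8 s, in which the tool goes at most 62.5 mm and 10.7 degrees, less where a joint would pass 70% of its speed; a pose out of reach is approached as far as the arm can. A call with a gripper value outside its range is refused whole. The fingers move at their own pace and stop on an object; FORCE is the grip in N (left out, the last holds). Time passes only in rows, so rows that repeat a pose let the fingers close. It gives the time, the measured TCP pose, the force and the opening at its end, in the units of the state.
- monitor.sense(): the state, without advancing time (a new reading comes with each control period).
- vision.camera(name): name is "scene" or "top"; returns a dict with "img" (480x640x3 uint8, blue, green, red), "camera_matrix" (3x3 intrinsics, pixels), "dist_coeffs" ([k1, k2, p1, p2, k3] as OpenCV has them; the pictures are not rectified), "rvec" (rotation vector, rad) and "tvec" (3), from world to camera coordinates, as OpenCV has them. Camera axes: x right, y down, z forward; pixel columns grow to the right and rows downward; lengths in m; the calibration is good to about 2 mm. A picture is of the moment at which its call begins. There is no depth.
- sign_off(): hands the job in, once; it reports no verdict.
Trained networks look in the newest picture that a camera, given by its name, has taken for a name from the list of things; names that differ only in an ending like _2 or _b are one class to them, and where a whole thing is asked for, a point or a joint stands for the part that bears it (a point fixed in the world has none). Each returns a list of dicts, best first, with "conf" (0 to 1); they miss things now and then, are a little off and sometimes report something else, mostly with a low value. They report only what shows in the picture. A call takes as long as a camera call. They do not tell look-alikes from the thing itself.
- spotter.recognise(target, camera): "bbox" ([left, top, width, height] in pixels, round what is visible of it).
- spotter.cut_out(target, camera): "mask" (480x640 bool, what is visible of it) and "bbox" ([left, top, width, height] in pixels, round what is visible of it).
The state is a dict: "clock": time; "joint_positions": joint angles; "qvel": joint speeds; "effort": joint torques, N m; "position": TCP position; "orientation": TCP orientation; "contact_force": force on the tool from outside, world axes, zero at the start; "ft_torque": the same for the moment, N m; "finger_gap": finger opening in m.
Only numpy, scipy, OpenCV 4.12 (cv2) and the standard library are available. Lean on these libraries where they do the work, as an engineer would, in place of code of your own. Each camera call takes 0.05 s, during which the arm holds its last target.

## Working session

There is one attempt and no reset: what is moved stays moved. The work goes in short steps, Python scripts to look and compute and a shell command to move; the robot and the scene stay as the last step left them, time stands still between calls to the robot, and variables do not carry over. Pictures are saved under pics/ and viewed, and the job is handed in when it is done.

```bash
mkdir -p pics; ls; cat > h.py <<'E'
import numpy as np, cv2
from station import monitor, vision, sign_off, spotter
def cam(n,save=None):
    c=vision.camera(n)
    if save: cv2.imwrite('pics/'+save,c['img'])
    return c
def ray(c,uv):
    p=cv2.undistortPoints(np.array([[uv]],float),np.array(c['camera_matrix']),np.array(c['dist_coeffs']))[0,0]
    R=cv2.Rodrigues(np.array(c['rvec'],float))[0]; t=np.array(c['tvec'],float).ravel()
    return -R.T@t, R.T@np.array([p[0],p[1],1.])
def atz(c,uv,z):
    o,d=ray(c,uv); return o+d*(z-o[2])/d[2]
def proj(c,P):
    return cv2.projectPoints(np.array(P,float).reshape(-1,1,3),np.array(c['rvec'],float),np.array(c['tvec'],float),np.array(c['camera_matrix']),np.array(c['dist_coeffs']))[0][:,0]
E
python3 - <<'E'
from h import *
np.set_printoptions(precision=4,suppress=True)
print(monitor.sense())
for n in ['scene','top']:
    c=cam(n,n+'0.png'); print(n, ray(c,(320,240)))
    for t in ['lid','loop','lifter_grip','trivet','tile']:
        print(t,[(np.round(r['conf'],2),r['bbox']) for r in spotter.recognise(t,n)])
E
```

```text
pics
{'clock': 0.0, 'joint_positions': array([ 1.1419,  0.4778,  0.0223,  1.5564, -0.0115,  1.1093, -0.0831]), 'qvel': array([-0.0004, -0.0004,  0.0006,  0.0002,  0.0016, -0.0005,  0.0005]), 'effort': array([  0.0008, -58.2846,   1.5346, -27.2607,  -0.0544,   0.0169,
         0.0001]), 'position': array([ 0.2127, -0.64  ,  0.2297]), 'orientation': array([-0.0005,  0.811 , -0.5851, -0.0008]), 'contact_force': array([ 0.8442, -0.4265, -0.1214]), 'ft_torque': array([ 0.0147,  0.0457, -0.0296]), 'finger_gap': 0.08790476700417446}
scene (array([ 1.2686, -0.0033,  0.6735]), array([-0.783 , -0.0656, -0.6185]))
lid [(np.float64(0.91), [202.4, 311.7, 96.3, 80.2]), (np.float64(0.86), [202.4, 216.8, 81.9, 51.5]), (np.float64(0.84), [248.4, 178.3, 65.4, 48.8]), (np.float64(0.72), [148.5, 189.3, 69.7, 44.8]), (np.float64(0.71), [409.0, 247.6, 115.0, 92.8])]
loop [(np.float64(0.87), [200.1, 214.3, 86.1, 55.7]), (np.float64(0.85), [149.8, 188.9, 68.4, 42.1]), (np.float64(0.64), [206.1, 309.4, 93.2, 82.1])]
lifter_grip [(np.float64(0.83), [327.4, 198.0, 22.1, 66.6])]
trivet [(np.float64(0.67), [407.7, 245.8, 115.6, 93.9])]
tile [(np.float64(0.59), [306.4, 233.2, 61.8, 53.7])]
top (array([ 0.223 , -0.0826,  1.5427]), array([ 0.1993,  0.0133, -0.9799]))
lid [(np.float64(0.76), [329.7, 303.3, 70.5, 73.4]), (np.float64(0.75), [334.0, 132.1, 67.2, 65.5]), (np.float64(0.64), [350.9, 213.6, 69.9, 65.2])]
loop [(np.float64(0.8), [329.5, 306.1, 67.1, 70.4]), (np.float64(0.78), [352.4, 210.7, 71.9, 69.2]), (np.float64(0.77), [336.0, 136.0, 58.0, 57.4]), (np.float64(0.77), [426.8, 295.7, 67.5, 63.3])]
lifter_grip [(np.float64(0.61), [297.7, 240.8, 18.1, 36.9])]
trivet [(np.float64(0.87), [155.1, 175.7, 101.6, 98.5])]
tile [(np.float64(0.6), [278.0, 232.5, 58.8, 61.1]), (np.float64(0.37), [298.8, 239.0, 18.0, 35.8])]
```

View pics/scene0.png

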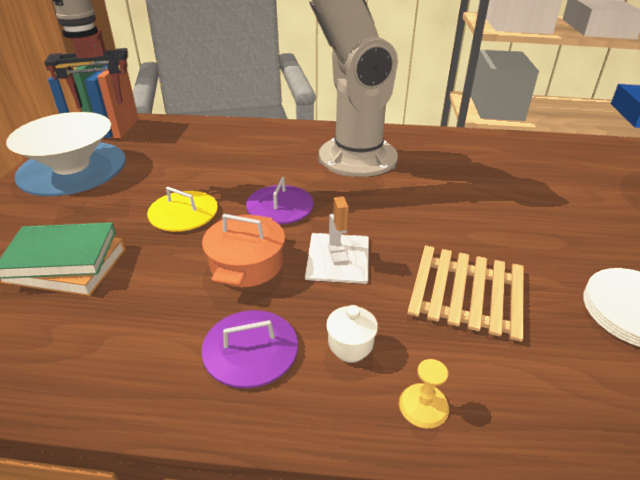

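View pics/top0.png

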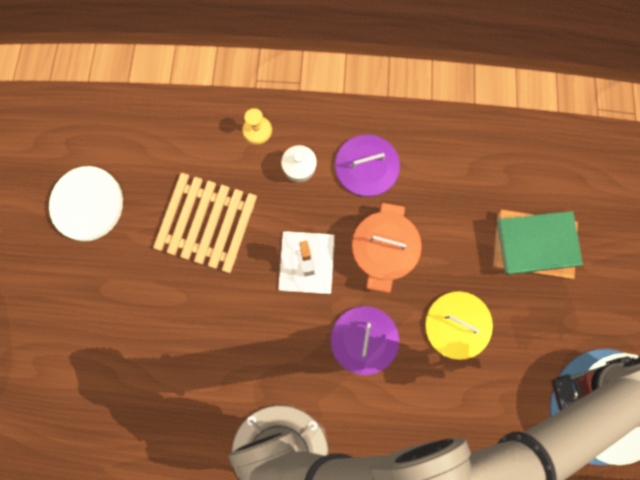

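The scene view shows the orange casserole and lid at (245,240), the lifter on its tile at (340,230) and the trivet at (468,290). In the top view they are at (387,245), (306,260) and (205,222). The purple and yellow lids are decoys. I'll zoom in for exact points.

```bash
python3 - <<'E'
import cv2
a=cv2.imread('pics/scene0.png'); b=cv2.imread('pics/top0.png')
cv2.imwrite('pics/s1.png',cv2.resize(a[185:305,190:390],None,fx=4,fy=4,interpolation=cv2.INTER_CUBIC))
cv2.imwrite('pics/t1.png',cv2.resize(b[195:305,270:430],None,fx=5,fy=5,interpolation=cv2.INTER_CUBIC))
E
```

```text
(no output)
```

View pics/s1.png

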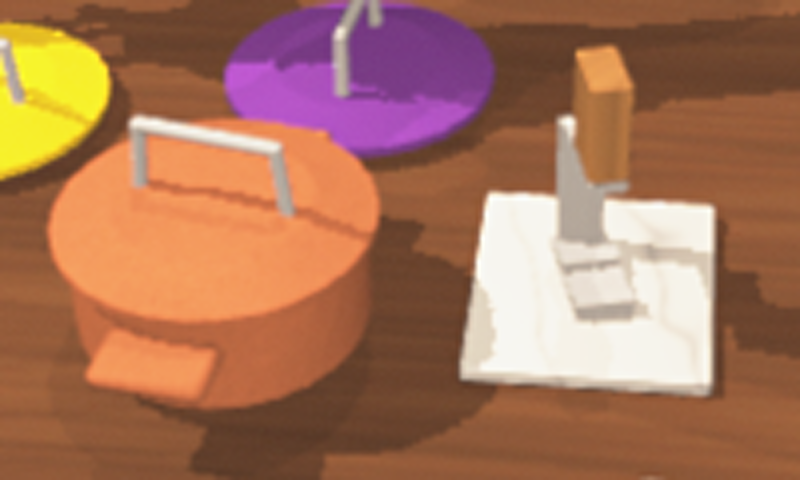

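View pics/t1.png

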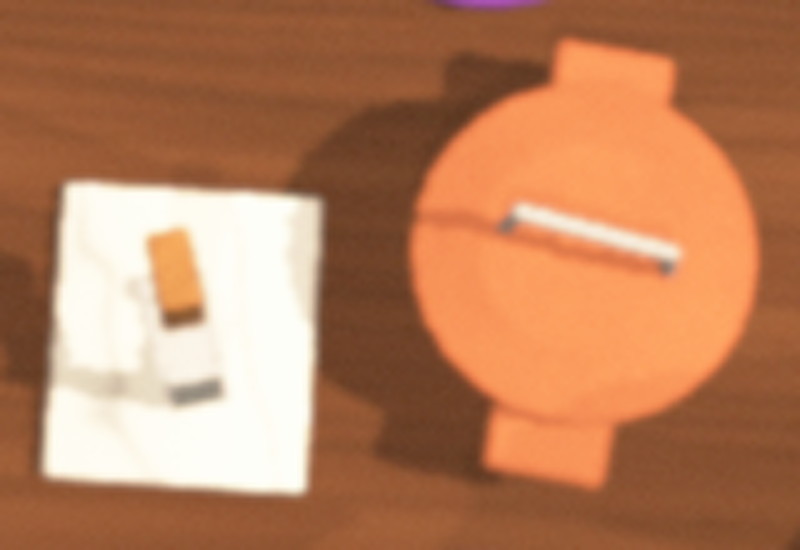

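```bash
python3 - <<'E'
from h import *
np.set_printoptions(precision=4,suppress=True)
T=cam('top');S=cam('scene')
t=lambda x,y:(270+x/5-0.4,195+y/5-.4); s=lambda x,y:(190+x/4-.375,185+y/4-.375)
b=[atz(T,t(515,212),.125),atz(T,t(682,253),.125)]
print('bar top',b,(b[0]+b[1])/2,np.linalg.norm(b[0]-b[1]), 'yaw of y axis',np.degrees(np.arctan2(*(b[0]-b[1])[[1,0]]))-90)
b=[atz(S,s(135,122),.125),atz(S,s(283,149),.125)]
print('bar scene',b,(b[0]+b[1])/2,np.linalg.norm(b[0]-b[1]), np.degrees(np.arctan2(*(b[1]-b[0])[[1,0]])))
g=np.array([atz(T,t(*p),.155) for p in [(148,235),(187,227),(203,305),(162,313)]]);print('grip top',g,g.mean(0))
g=np.array([atz(S,s(*p),.155) for p in [(575,50),(616,46),(632,88),(588,95)]]);print('grip scene',g,g.mean(0))
g=np.array([atz(T,t(*p),.01) for p in [(65,180),(323,198),(306,494),(42,478)]]);print('tile top',g.mean(0),g)
g=np.array([atz(S,s(*p),.01) for p in [(487,193),(716,205),(712,390),(462,378)]]);print('tile scene',g.mean(0),g)
# lid circle fit: orange masks via cut_out
for n,C in(('top',T),('scene',S)):
    C=cam(n)
    for name in ['lid','trivet']:
        for r in spotter.cut_out(name,n):
            m=r['mask'].astype(np.uint8); ct=max(cv2.findContours(m,0,1)[0],key=cv2.contourArea)
            z=.02 if name=='trivet' else .086
            P=np.array([atz(C,p[0],z)[:2] for p in ct]).astype(np.float32)
            rect=cv2.minAreaRect(P); print(n,name,round(r['conf'],2),np.round(r['bbox']),rect,cv2.fitEllipse(P) )
E
```

```text
bar top [array([ 0.5271, -0.1863,  0.125 ]), array([ 0.5129, -0.2661,  0.125 ])] [ 0.52   -0.2262  0.125 ] 0.08099976834469584 yaw of y axis -10.11406690117775
bar scene [array([ 0.5131, -0.2617,  0.125 ]), array([ 0.5285, -0.1834,  0.125 ])] [ 0.5208 -0.2225  0.125 ] 0.07976252341217505 78.92058468840047
grip top [[ 0.4982 -0.0163  0.155 ]
 [ 0.5032 -0.0339  0.155 ]
 [ 0.4674 -0.0439  0.155 ]
 [ 0.4624 -0.0255  0.155 ]] [ 0.4828 -0.0299  0.155 ]
grip scene [[ 0.4712 -0.0441  0.155 ]
 [ 0.4655 -0.0238  0.155 ]
 [ 0.5022 -0.0142  0.155 ]
 [ 0.5104 -0.0351  0.155 ]] [ 0.4873 -0.0293  0.155 ]
tile top [ 0.4763 -0.0314  0.01  ] [[ 0.5525  0.035   0.01  ]
 [ 0.5522 -0.0968  0.01  ]
 [ 0.4008 -0.0981  0.01  ]
 [ 0.3996  0.0342  0.01  ]]
tile scene [ 0.4811 -0.0292  0.01  ] [[ 0.4041 -0.0959  0.01  ]
 [ 0.4023  0.036   0.01  ]
 [ 0.5572  0.0354  0.01  ]
 [ 0.5608 -0.0924  0.01  ]]
top lid 0.86 [334. 133.  66.  68.] ((0.7181788086891174, -0.16652104258537292), (0.15732470154762268, 0.15496721863746643), 3.592825174331665) ((0.7179028391838074, -0.16637137532234192), (0.15580934286117554, 0.1
[... 1849 characters left out ...]
0.027678001672029495), (0.14552034437656403, 0.11722094565629959), 0.5779300332069397) ((0.5752958655357361, -0.026008503511548042), (0.1346474587917328, 0.15719786286354065), 86.96427154541016)
scene lid 0.58 [203. 311.  94.  80.] ((0.8026071190834045, -0.15184074640274048), (0.1478804647922516, 0.14868420362472534), 65.70647430419922) ((0.8028352856636047, -0.1513061672449112), (0.14607034623622894, 0.15076413750648499), 113.7563705444336)
scene trivet 0.64 [409. 246. 116.  90.] ((0.5663319230079651, 0.23436424136161804), (0.20840772986412048, 0.21866077184677124), 76.54363250732422) ((0.5706656575202942, 0.23474319279193878), (0.22488312423229218, 0.26153525710105896), 167.76341247558594)
```

The top view gives the lid bar's midpoint as about (0.520, -0.2245) with lid yaw about -10.5°, the lifter grip as (0.484, -0.030) with yaw about +14.5° and open to +x, the trivet as (0.561, 0.234), and the tile as (0.478, -0.030). The two cameras agree within a few mm and the sizes match. Next is the approach to the lifter.

```bash
cat >> h.py <<'E'
from scipy.spatial.transform import Rotation as Ro
def delta(xyz,jaw):  # jaw: world angle (deg) of tool x, tool down
    s=monitor.sense(); q=s['orientation']; R=Ro.from_quat([q[1],q[2],q[3],q[0]]); p=np.array(s['position'])
    a=np.radians(jaw); x=np.array([np.cos(a),np.sin(a),0]); z=np.array([0,0,-1.]); G=Ro.from_matrix(np.c_[x,np.cross(z,x),z])
    rv=(R.inv()*G).as_rotvec(); d=R.inv().apply(np.array(xyz)-p)*1000
    print('clock',round(s['clock'],2),'p',p.round(4),'jaw',np.degrees(np.arctan2(R.as_matrix()[1,0],R.as_matrix()[0,0])).round(2),'tilt',np.degrees(np.arccos(-R.as_matrix()[2,2])).round(2),'F',np.round(s['contact_force'],1),'gap',round(s['finger_gap'],4))
    print('turn',rv.round(3),'shift',d.round(1))
E
python3 -c "
from h import *
delta([.484,-.030,.25],-75.5)"
```

```text
clock 1.0 p [ 0.2128 -0.6406  0.2307] jaw -71.62 tilt 0.0 F [ 0.3 -0.4  1. ] gap 0.0877
turn [0.    0.    0.068] shift [-493.9 -449.9  -19.3]
```

```bash
python3 -m jog '[[[0,0,0.01,-20,-18,-25,1],[0,0,0.02,-60,-55,-30,1],[0,0,0.02,-100,-91,-30,1],[0,0,0.03,-140,-128,-30,1],[0,0,0.04,-180,-164,-30,1],[0,0,0.05,-220,-200,-30,1],[0,0,0.068,-260,-237,-30,1],[0,0,0.068,-300,-273,-30,1],[0,0,0.068,-340,-310,-30,1],[0,0,0.068,-380,-346,-30,1],[0,0,0.068,-420,-383,-30,1],[0,0,0.068,-460,-419,-30,1],[0,0,0.068,-485,-442,-25,1],[0,0,0.068,-494,-450,-19,1],[0,0,0.068,-494,-450,-19,1],[0,0,0.068,-494,-450,-19,1]]]' 40
python3 - <<'E'
from h import *
delta([.484,-.030,.119],-75.5)
cam('scene','s2.png');cam('top','t2.png')
a=cv2.imread('pics/s2.png');cv2.imwrite('pics/s2c.png',cv2.resize(a[130:310,220:420],None,fx=3,fy=3,interpolation=2))
E
```

```text
clock: 3.0
position: [0.4837, -0.0317, 0.2496]
orientation: [0.0, 0.79, -0.613, 0.0]
contact_force: [-0.6, -0.2, 0.2]
finger_gap: 0.0877
clock 3.0 p [ 0.4837 -0.0317  0.2496] jaw -75.66 tilt 0.05 F [-0.6 -0.2  0.2] gap 0.0877
turn [ 0.001 -0.001 -0.003] shift [ -1.7  -0.8 130.6]
```

View pics/s2c.png

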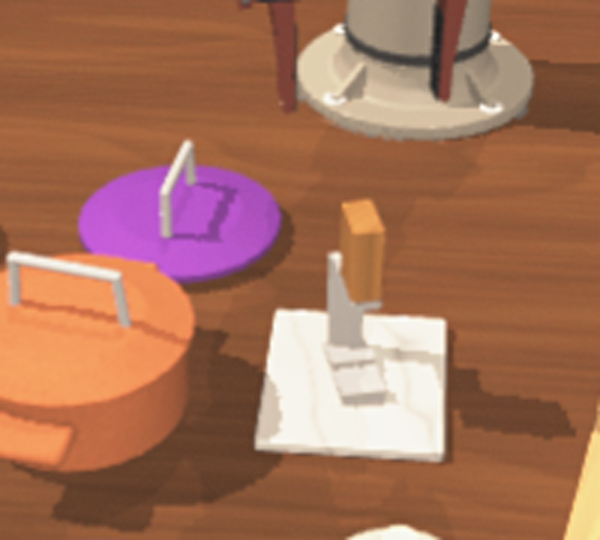

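The fingers straddle the grip, with the left finger at crop (285,105), the right at (447,95) and the grip at (362,215) about midway. I'll descend and close.

```bash
python3 -m jog '[[[0,0,-0.003,-1.7,-0.8,30,1],[0,0,-0.003,-1.7,-0.8,60,1],[0,0,-0.003,-1.7,-0.8,90,1],[0,0,-0.003,-1.7,-0.8,115,1],[0,0,-0.003,-1.7,-0.8,130,1],[0,0,-0.003,-1.7,-0.8,133,1],[0,0,-0.003,-1.7,-0.8,134,1],[0,0,-0.003,-1.7,-0.8,134,1]]]' 40
python3 -c "
from h import *
delta([.484,-.030,.116],-75.5)"
```

```text
clock: 4.1
position: [0.4848, -0.0297, 0.1166]
orientation: [-0.0, 0.791, -0.612, 0.001]
contact_force: [0.1, -0.6, -0.6]
finger_gap: 0.0878
clock 4.1 p [ 0.4848 -0.0297  0.1166] jaw -75.5 tilt 0.1 F [ 0.1 -0.6 -0.6] gap 0.0878
turn [-0.001 -0.001  0.   ] shift [0.1 0.9 0.6]
```

```bash
python3 -m jog '[[[0,0,0,0,0,0,0.2],[0,0,0,0,0,0,-0.2],[0,0,0,0,0,0,-0.4],[0,0,0,0,0,0,-0.6],[0,0,0,0,0,0,-1],[0,0,0,0,0,0,-1],[0,0,0,0,0,0,-1],[0,0,0,0,0,0,-1]]]' 45
python3 - <<'E'
from h import *
delta([.484,-.030,.24],-75.5)
cam('scene','s3.png')
a=cv2.imread('pics/s3.png');cv2.imwrite('pics/s3c.png',cv2.resize(a[130:310,220:420],None,fx=3,fy=3,interpolation=2))
E
```

```text
clock: 5.1
position: [0.4847, -0.0297, 0.1165]
orientation: [-0.0, 0.791, -0.612, 0.001]
contact_force: [-0.0, 0.8, -0.3]
finger_gap: 0.022
clock 5.1 p [ 0.4847 -0.0297  0.1165] jaw -75.5 tilt 0.09 F [-0.   0.8 -0.3] gap 0.022
turn [-0.001 -0.001  0.   ] shift [   0.2    0.6 -123.5]
```

View pics/s3c.png

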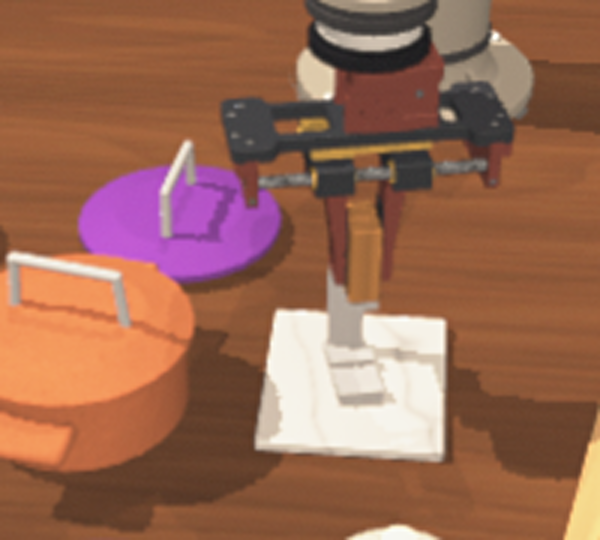

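```bash
python3 -m jog '[[[0,0,0,0,0,-8,-1],[0,0,0,0,0,-25,-1],[0,0,0,0,0,-50,-1],[0,0,0,0,0,-75,-1],[0,0,0,0,0,-100,-1],[0,0,0,0,0,-118,-1],[0,0,0,0,0,-124,-1],[0,0,0,0,0,-124,-1]]]' 45
python3 -c "
from h import *
delta([.4507,-.2117,.24],-100.5)"
```

```text
clock: 6.15
position: [0.4846, -0.0297, 0.241]
orientation: [-0.0, 0.791, -0.612, 0.001]
contact_force: [-0.2, -0.5, -1.9]
finger_gap: 0.0217
clock 6.15 p [ 0.4846 -0.0297  0.241 ] jaw -75.5 tilt 0.14 F [-0.2 -0.5 -1.9] gap 0.0217
turn [-0.002 -0.001  0.436] shift [167.7  78.4   1. ]
```

```bash
python3 -m jog '[[[0,0,0.03,10,5,0,-1],[0,0,0.09,34,16,0,-1],[0,0,0.17,64,30,0,-1],[0,0,0.25,96,45,0,-1],[0,0,0.33,128,60,0,-1],[0,0,0.40,155,72,0,-1],[0,0,0.43,166,77,1,-1],[0,0,0.436,168,78.4,1,-1],[0,0,0.436,168,78.4,1,-1],[0,0,0.436,168,78.4,1,-1]]]' 45
python3 - <<'E'
from h import *
delta([.4507,-.2117,.204],-100.5)
c=cam('scene','s4.png');t=cam('top','t4.png')
a=c['img'];cv2.imwrite('pics/s4c.png',cv2.resize(a[110:290,170:370],None,fx=3.5,fy=3.2,interpolation=2))
E
```

```text
clock: 7.4
position: [0.4512, -0.2108, 0.2401]
orientation: [0.001, -0.64, 0.768, -0.001]
contact_force: [0.3, -0.4, -2.1]
finger_gap: 0.0217
clock 7.4 p [ 0.4512 -0.2108  0.2401] jaw -100.35 tilt 0.14 F [ 0.3 -0.4 -2.1] gap 0.0217
turn [-0.002 -0.     0.003] shift [ 1.   0.4 36.1]
```

View pics/s4c.png

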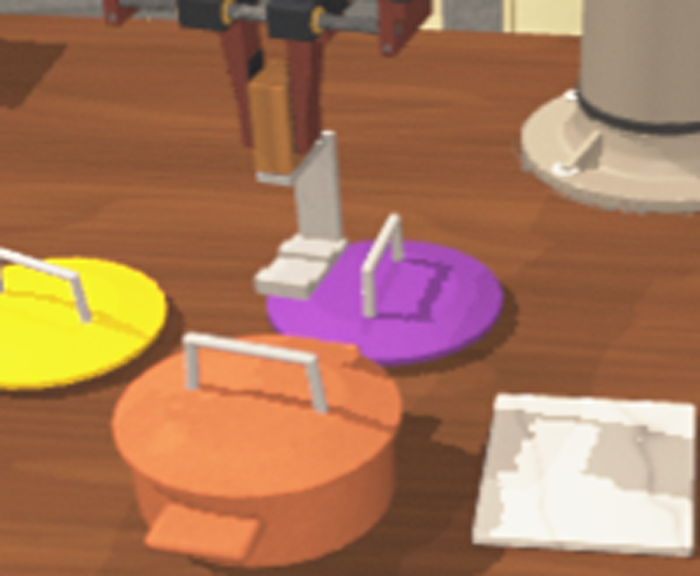

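View pics/t4.png

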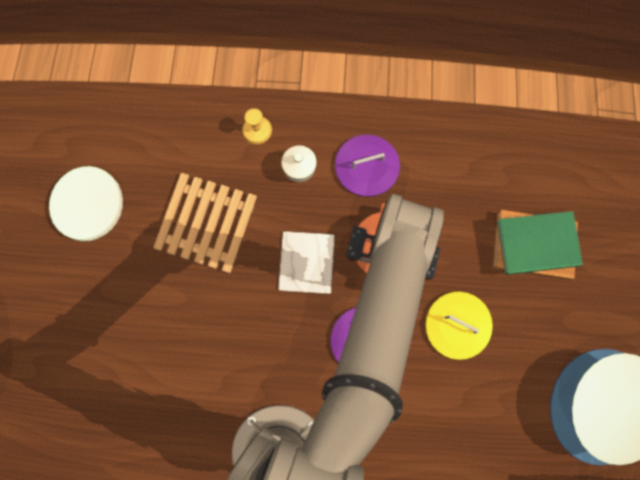

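The lifter hangs level in the jaws, with its blade at crop (300,270) behind the loop at (255,350). I'll lower it to mid-opening height and compare model projections with the picture.

```bash
python3 -m jog '[[[0,0,0.003,1,0.4,8,-1],[0,0,0.003,1,0.4,20,-1],[0,0,0.003,1,0.4,31,-1],[0,0,0.003,1,0.4,36,-1],[0,0,0.003,1,0.4,36,-1],[0,0,0.003,1,0.4,36,-1]]]' 45
cat >> h.py <<'E'
def lifter_pts(jaw=None):
    s=monitor.sense(); q=s['orientation']; R=Ro.from_quat([q[1],q[2],q[3],q[0]]).as_matrix(); p=np.array(s['position'])
    # lifter x = -tool y ; lifter y = -tool x (jaw = yaw-90); z=-tool z
    L=np.c_[-R[:,1],-R[:,0],-R[:,2]]; o=p+np.array(L[:,2])*.0085
    return o,L
E
python3 - <<'E'
from h import *
delta([.5195,-.2245,.204],-100.5)
o,L=lifter_pts(); print(o,L)
c=cam('scene')
a=c['img'].copy()
big=cv2.resize(a[110:290,170:370],None,fx=4,fy=3.3,interpolation=2)
def dot(P,col):
    for u in proj(c,P): cv2.circle(big,(int((u[0]-170+.5)*4),int((u[1]-110+.5)*3.3)),2,col,-1)
dot([o+L@np.array(v) for v in [(.024,.016,-.115),(.024,-.016,-.115),(.024,.016,-.104),(.024,-.016,-.104),(.019,.011,.03),(.019,-.011,.03),(.019,.011,-.03),(.019,-.011,-.03)]],(255,0,0))
y=np.radians(-10.5);M=np.array([[np.cos(y),-np.sin(y),0],[np.sin(y),np.cos(y),0],[0,0,1]]);B=np.array([.5195,-.2245,.124])
dot([B+M@np.array(v) for v in [(0,.037,.004),(0,-.037,.004),(0,.037,-.038),(0,-.037,-.038)]],(0,255,0))
dot([[.5195+.084*np.cos(k),-.2245+.084*np.sin(k),.086] for k in np.arange(0,6.28,.3)],(0,255,255))
cv2.imwrite('pics/s5c.png',big)
E
```

```text
clock: 8.25
position: [0.4509, -0.2121, 0.2044]
orientation: [0.001, -0.639, 0.769, -0.001]
contact_force: [-0.1, -0.3, -2.7]
finger_gap: 0.0217
clock 8.25 p [ 0.4509 -0.2121  0.2044] jaw -100.55 tilt 0.18 F [-0.1 -0.3 -2.7] gap 0.0217
turn [-0.003 -0.    -0.001] shift [ -0.4 -69.8   0.6]
[ 0.45082728 -0.21209687  0.21287927] [[ 9.83086810e-01  1.83116601e-01 -2.93857147e-03]
 [-1.83114735e-01  9.83091142e-01  8.94186869e-04]
 [ 3.05262405e-03 -3.40967579e-04  9.99995283e-01]]
```

View pics/s5c.png

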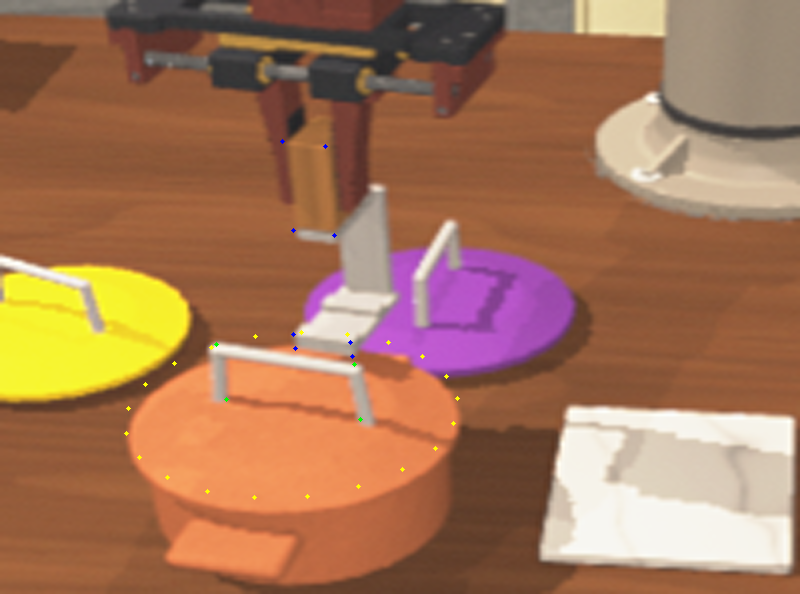

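The projections match the picture within about 2 px, and the blade sits in the opening's height band. I'll slide it in about 71 mm, slowly.

```bash
python3 -m jog '[[[0,0,-0.001,0,-5,0,-1],[0,0,-0.001,0,-13,0,-1],[0,0,-0.001,0,-22,0,-1],[0,0,-0.001,0,-31,0,-1],[0,0,-0.001,0,-40,0,-1],[0,0,-0.001,0,-49,0,-1],[0,0,-0.001,0,-58,0,-1],[0,0,-0.001,0,-66,0,-1],[0,0,-0.001,0,-71,0,-1],[0,0,-0.001,0,-71,0,-1],[0,0,-0.001,0,-71,0,-1]]]' 45
python3 - <<'E'
from h import *
delta([.5205,-.2245,.204],-100.5)
c=cam('scene','s6.png')
cv2.imwrite('pics/s6c.png',cv2.resize(c['img'][150:290,170:330],None,fx=5,fy=4.2,interpolation=2))
E
```

```text
clock: 9.68
position: [0.5204, -0.2251, 0.2046]
orientation: [0.001, -0.639, 0.769, -0.001]
contact_force: [-0.8, -0.1, -1.5]
finger_gap: 0.0215
clock 9.68 p [ 0.5204 -0.2251  0.2046] jaw -100.51 tilt 0.17 F [-0.8 -0.1 -1.5] gap 0.0215
turn [-0.003 -0.    -0.   ] shift [-0.6  0.   0.6]
```

View pics/s6c.png

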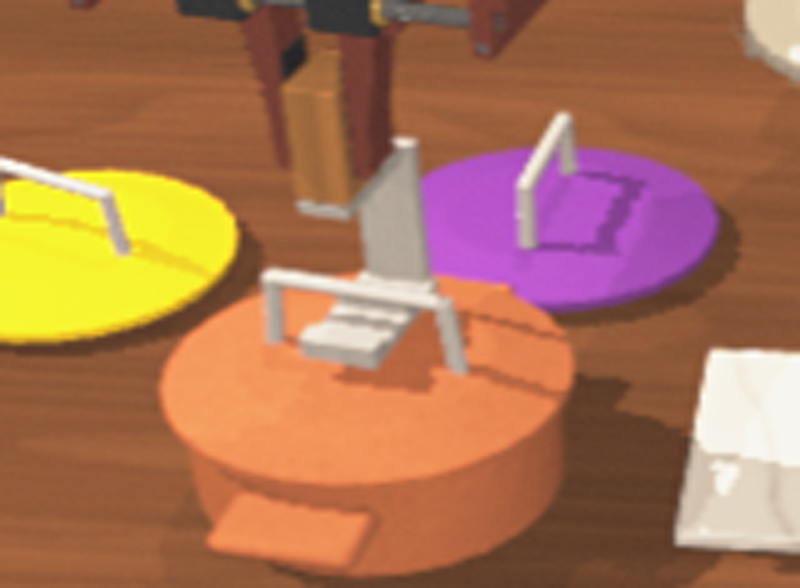

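The blade is through the loop: its tip is at crop (345,345), the legs are at (272,310) and (455,340), and there is no contact force. I'll raise it slowly.

```bash
python3 -m jog '[[[0,0,0,0,0,-4,-1],[0,0,0,0,0,-9,-1],[0,0,0,0,0,-13,-1],[0,0,0,0,0,-15,-1],[0,0,0,0,0,-17,-1],[0,0,0,0,0,-19,-1],[0,0,0,0,0,-22,-1],[0,0,0,0,0,-25,-1],[0,0,0,0,0,-25,-1],[0,0,0,0,0,-25,-1]]]' 55
python3 - <<'E'
from h import *
delta([.5205,-.2245,.204],-100.5)
c=cam('scene','s7.png')
cv2.imwrite('pics/s7c.png',cv2.resize(c['img'][150:290,170:330],None,fx=5,fy=4.2,interpolation=2))
E
```

```text
clock: 10.98
position: [0.5202, -0.2251, 0.2296]
orientation: [0.001, -0.639, 0.769, -0.001]
contact_force: [-1.1, -0.1, -5.3]
finger_gap: 0.0217
clock 10.97 p [ 0.5202 -0.2251  0.2296] jaw -100.5 tilt 0.16 F [-1.1 -0.1 -5.3] gap 0.0217
turn [-0.003 -0.    -0.   ] shift [-0.6 -0.1 25.6]
```

View pics/s7c.png

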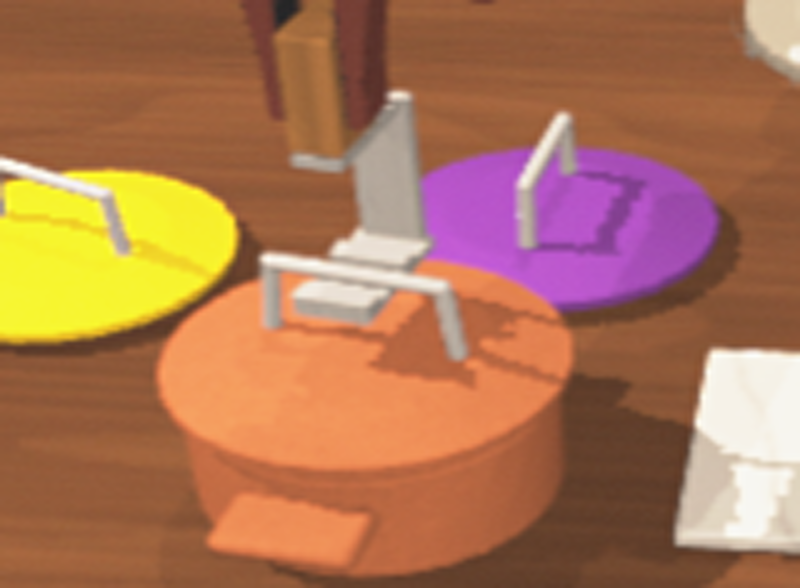

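The lid is lifting level, with the bar between the ridges at crop (355,270) and wrist load about 5 N. I'll raise it further.

```bash
python3 -m jog '[[[0,0,0,0,0,-4,-1],[0,0,0,0,0,-10,-1],[0,0,0,0,0,-17,-1],[0,0,0,0,0,-25,-1],[0,0,0,0,0,-33,-1],[0,0,0,0,0,-41,-1],[0,0,0,0,0,-49,-1],[0,0,0,0,0,-57,-1],[0,0,0,0,0,-65,-1],[0,0,0,0,0,-71,-1],[0,0,0,0,0,-75,-1],[0,0,0,0,0,-75,-1],[0,0,0,0,0,-75,-1]]]' 55
python3 - <<'E'
from h import *
delta([.561,.234,.305],-75.5)
c=cam('scene','s8.png')
cv2.imwrite('pics/s8c.png',cv2.resize(c['img'][100:290,150:370],None,fx=3.6,fy=3.1,interpolation=2))
E
```

```text
clock: 12.65
position: [0.5198, -0.225, 0.3043]
orientation: [0.001, -0.639, 0.769, -0.001]
contact_force: [-0.7, -0.4, -6.1]
finger_gap: 0.0219
clock 12.65 p [ 0.5198 -0.225   0.3043] jaw -100.5 tilt 0.13 F [-0.7 -0.4 -6.1] gap 0.0219
turn [-0.002 -0.001 -0.436] shift [-458.8   43.2   -1. ]
```

View pics/s8c.png

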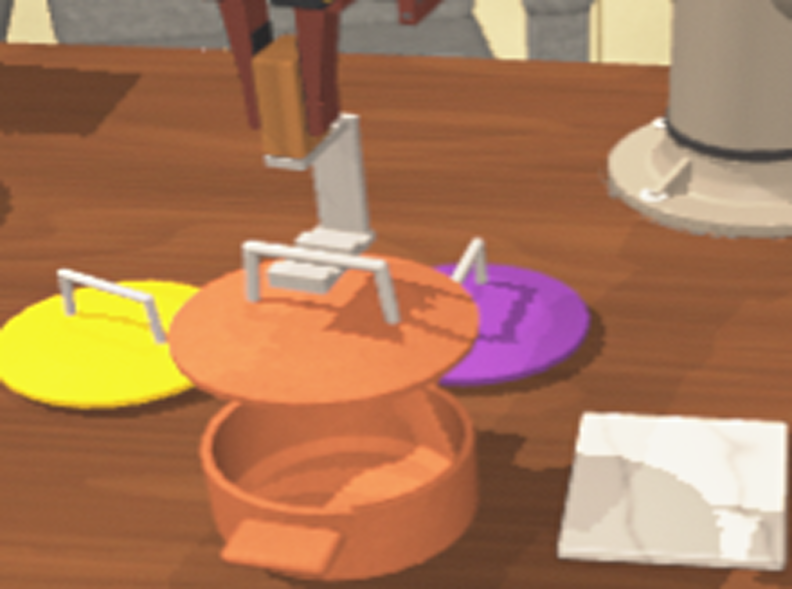

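The lid hangs level, clear of the casserole, with its rim ellipse centred at crop (325,325). I'll carry it to the trivet in two smooth halves.

```bash
python3 -m jog '[[[0,0,0,-2,0,0,-1],[0,0,-0.01,-7,1,0,-1],[0,0,-0.02,-15,1,0,-1],[0,0,-0.03,-26,2,0,-1],[0,0,-0.04,-40,4,0,-1],[0,0,-0.05,-55,5,0,-1],[0,0,-0.07,-71,7,0,-1],[0,0,-0.085,-87,8,0,-1],[0,0,-0.1,-103,10,0,-1],[0,0,-0.115,-119,11,0,-1],[0,0,-0.13,-135,13,0,-1],[0,0,-0.145,-151,14,0,-1],[0,0,-0.16,-167,16,0,-1],[0,0,-0.175,-183,17,0,-1],[0,0,-0.19,-198,19,0,-1],[0,0,-0.2,-210,20,0,-1],[0,0,-0.21,-220,21,0,-1],[0,0,-0.216,-227,22,0,-1],[0,0,-0.218,-230,22,0,-1],[0,0,-0.218,-230,22,0,-1]]]' 55
python3 - <<'E'
from h import *
delta([.562,.234,.305],-75.5)
E
```

```text
clock: 15.2
position: [0.5402, 0.005, 0.3041]
orientation: [-0.0, 0.719, -0.695, 0.001]
contact_force: [0.5, -0.7, -5.5]
finger_gap: 0.0217
clock 15.2 p [0.5402 0.005  0.3041] jaw -88.02 tilt 0.12 F [ 0.5 -0.7 -5.5] gap 0.0217
turn [-0.002 -0.001 -0.219] shift [-228.1  -29.7   -1.1]
```

```bash
python3 -m jog '[[[0,0,0,-2,0,0,-1],[0,0,-0.01,-7,-1,0,-1],[0,0,-0.02,-15,-2,0,-1],[0,0,-0.03,-26,-3,0,-1],[0,0,-0.04,-40,-5,0,-1],[0,0,-0.05,-55,-7,0,-1],[0,0,-0.07,-71,-9,0,-1],[0,0,-0.085,-87,-11,0,-1],[0,0,-0.1,-103,-13,0,-1],[0,0,-0.115,-119,-15,0,-1],[0,0,-0.13,-135,-17,0,-1],[0,0,-0.145,-151,-20,0,-1],[0,0,-0.16,-167,-22,0,-1],[0,0,-0.175,-183,-24,0,-1],[0,0,-0.19,-198,-26,0,-1],[0,0,-0.2,-210,-27,0,-1],[0,0,-0.21,-220,-29,0,-1],[0,0,-0.216,-226,-30,0,-1],[0,0,-0.219,-228,-30,0,-1],[0,0,-0.219,-228,-30,0,-1]]]' 55
python3 - <<'E'
from h import *
delta([.562,.234,.18],-75.5)
c=cam('scene','s9.png');cam('top','t9.png')
cv2.imwrite('pics/s9c.png',cv2.resize(c['img'][100:350,340:600],None,fx=3,fy=2.4,interpolation=2))
E
```

```text
clock: 17.7
position: [0.5623, 0.2336, 0.3039]
orientation: [-0.0, 0.791, -0.612, 0.001]
contact_force: [0.3, 0.5, -5.4]
finger_gap: 0.022
clock 17.7 p [0.5623 0.2336 0.3039] jaw -75.5 tilt 0.13 F [ 0.3  0.5 -5.4] gap 0.022
turn [-0.002 -0.002  0.   ] shift [ -0.7   0.4 123.9]
```

View pics/s9c.png

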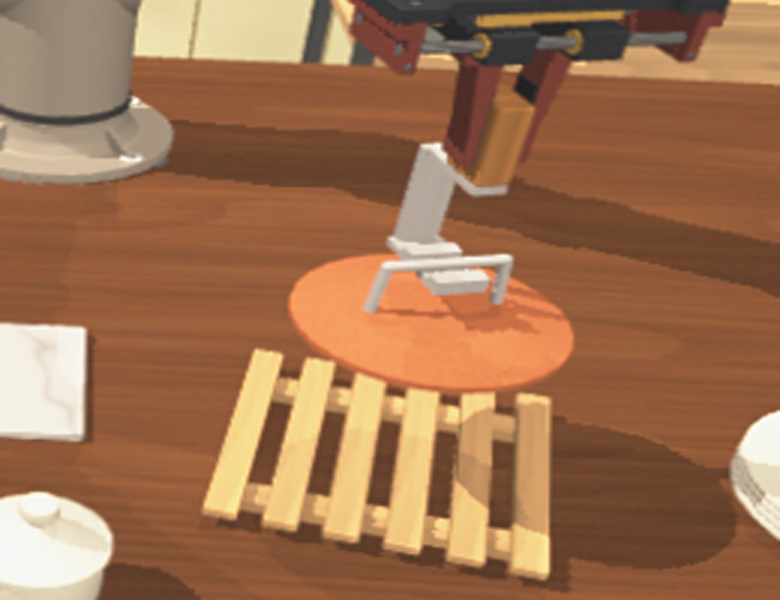

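View pics/t9.png

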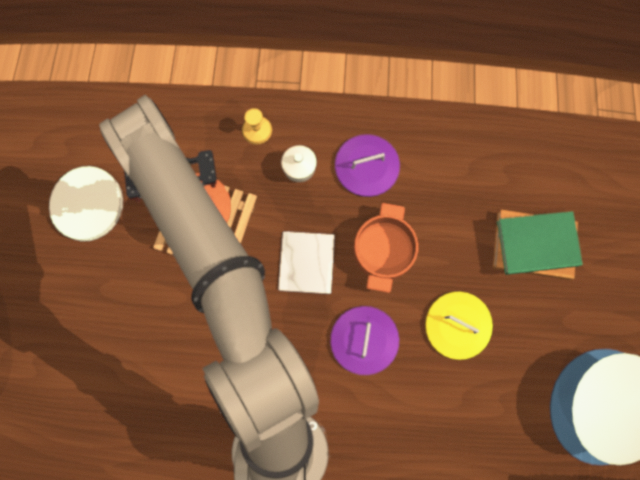

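```bash
python3 - <<'E'
from h import *
c=cam('scene'); o,L=lifter_pts()
z=o[2]-.105-.062+.024
big=cv2.resize(c['img'][100:350,340:600],None,fx=3,fy=2.4,interpolation=2)
def dot(P,col):
    for u in proj(c,P): cv2.circle(big,(int((u[0]-340+.5)*3),int((u[1]-100+.5)*2.4)),2,col,-1)
dot([[o[0]+.084*np.cos(k),o[1]+.084*np.sin(k),z] for k in np.arange(0,6.28,.2)],(255,255,0))
dot([o+L@np.array([0,.037*k,-.101]) for k in(-1,0,1)],(0,255,0))
T=np.array([.562,.234]);y=np.radians(-14)
dot([[T[0]+.105*(a*np.cos(y)-b*np.sin(y)),T[1]+.105*(a*np.sin(y)+b*np.cos(y)),.02] for a in(-1,1) for b in (-1,1)],(255,0,0))
cv2.imwrite('pics/s10.png',big)
E
```

```text
(no output)
```

View pics/s10.png

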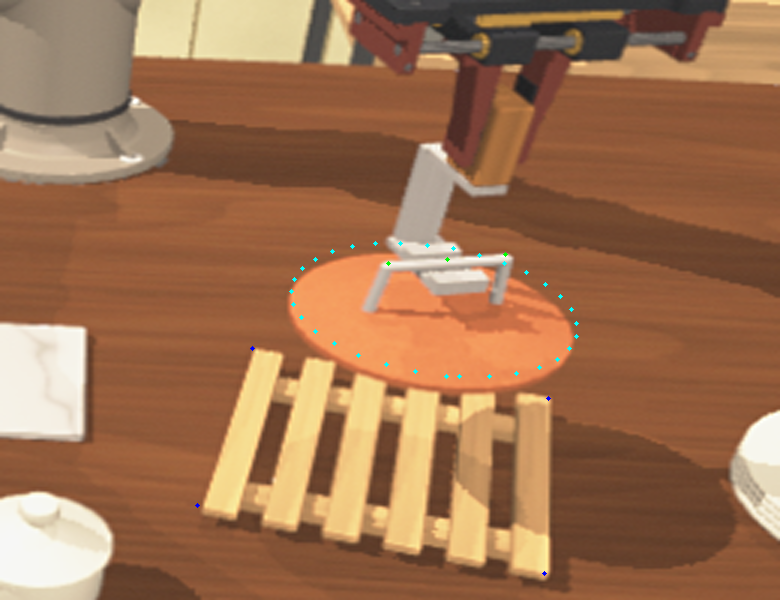

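The level-lid projection overlays the seen lid within 2–4 mm and the trivet outline fits too. I'll lower it slowly.

```bash
python3 -m jog '[[[0,0,0,-0.5,0,2,-1],[0,0,0,-0.5,0,7,-1],[0,0,0,-0.5,0,14,-1],[0,0,0,-0.5,0,22,-1],[0,0,0,-0.5,0,31,-1],[0,0,0,-0.5,0,40,-1],[0,0,0,-0.5,0,49,-1],[0,0,0,-0.5,0,58,-1],[0,0,0,-0.5,0,67,-1],[0,0,0,-0.5,0,76,-1],[0,0,0,-0.5,0,85,-1],[0,0,0,-0.5,0,93,-1],[0,0,0,-0.5,0,100,-1],[0,0,0,-0.5,0,106,-1],[0,0,0,-0.5,0,110,-1],[0,0,0,-0.5,0,112,-1],[0,0,0,-0.5,0,112,-1]]]' 55
python3 - <<'E'
from h import *
delta([.562,.234,.163],-75.5)
c=cam('scene','s11.png')
cv2.imwrite('pics/s11c.png',cv2.resize(c['img'][150:350,380:560],None,fx=4,fy=3,interpolation=2))
E
```

```text
clock: 19.98
position: [0.5625, 0.2337, 0.1919]
orientation: [-0.0, 0.791, -0.612, 0.001]
contact_force: [0.2, 0.6, -6.3]
finger_gap: 0.0218
clock 19.98 p [0.5625 0.2337 0.1919] jaw -75.52 tilt 0.14 F [ 0.2  0.6 -6.3] gap 0.0218
turn [-0.002 -0.002 -0.   ] shift [-0.4  0.4 28.9]
```

View pics/s11c.png

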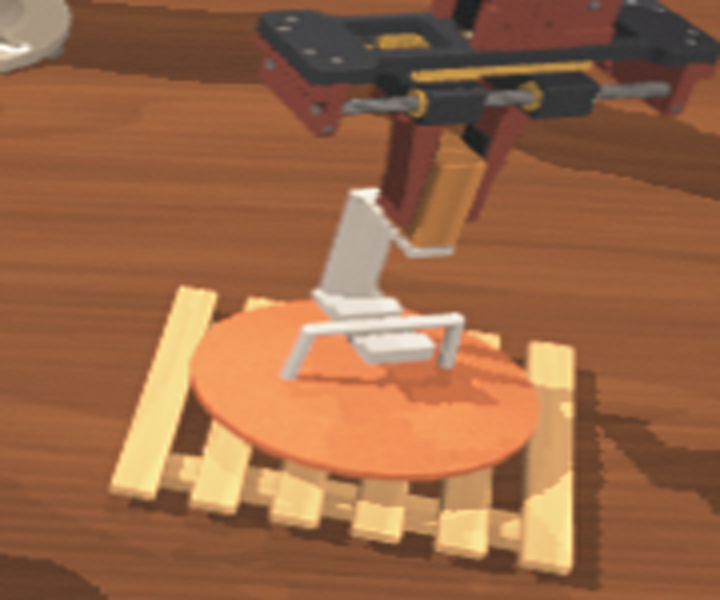

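The lid is over the middle of the trivet, rim centre at crop (365,390), and about 13 mm above it. Now the final slow lowering, freeing the blade.

```bash
python3 -m jog '[[[0,0,0,-0.4,0,3,-1],[0,0,0,-0.4,0,6,-1],[0,0,0,-0.4,0,9,-1],[0,0,0,-0.4,0,11,-1],[0,0,0,-0.4,0,13,-1],[0,0,0,-0.4,0,15,-1],[0,0,0,-0.4,0,17,-1],[0,0,0,-0.4,0,20,-1],[0,0,0,-0.4,0,23,-1],[0,0,0,-0.4,0,26,-1],[0,0,0,-0.4,0,29,-1],[0,0,0,-0.4,0,29,-1],[0,0,0,-0.4,0,29,-1]]]' 55
python3 - <<'E'
from h import *
delta([.562,.234,.163],-75.5)
c=cam('scene','s12.png')
cv2.imwrite('pics/s12c.png',cv2.resize(c['img'][150:350,380:560],None,fx=4,fy=3,interpolation=2))
E
```

```text
clock: 21.65
position: [0.5625, 0.2342, 0.1631]
orientation: [-0.0, 0.791, -0.612, 0.001]
contact_force: [-1.1, 0.2, -2.0]
finger_gap: 0.022
clock 21.65 p [0.5625 0.2342 0.1631] jaw -75.52 tilt 0.14 F [-1.1  0.2 -2. ] gap 0.022
turn [-0.002 -0.002 -0.   ] shift [0.1 0.6 0.1]
```

View pics/s12c.png

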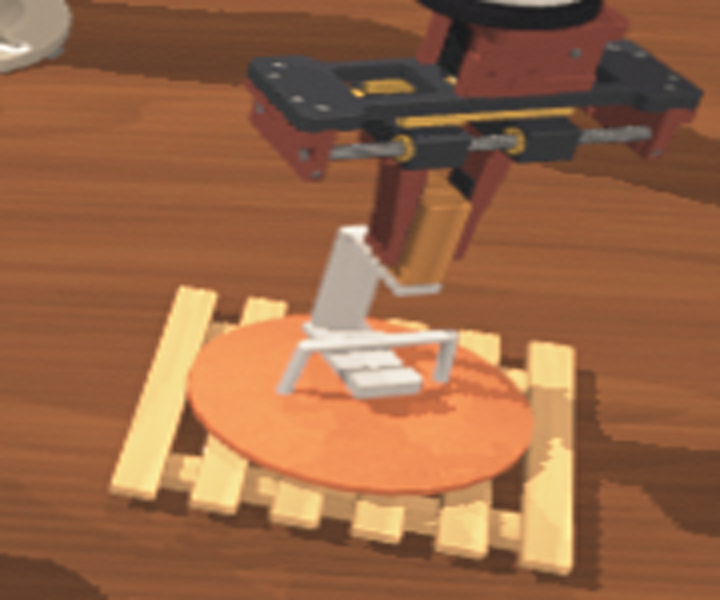

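The lid is down and the load is back to the lifter alone (2 N), with the blade at crop (365,365) hanging free under the bar. I'll draw it out.

```bash
python3 -m jog '[[[0,0,0,0,4,0,-1],[0,0,0,0,12,0,-1],[0,0,0,0,21,0,-1],[0,0,0,0,30,0,-1],[0,0,0,0,40,0,-1],[0,0,0,0,50,0,-1],[0,0,0,0,60,0,-1],[0,0,0,0,70,0,-1],[0,0,0,0,77,0,-1],[0,0,0,0,80,0,-1],[0,0,0,0,80,0,-1],[0,0,0,0,80,0,-1]]]' 45
python3 - <<'E'
from h import *
delta([.4785,-.030,.23],-75.5)
c=cam('scene','s13.png')
cv2.imwrite('pics/s13c.png',cv2.resize(c['img'][130:350,380:560],None,fx=4,fy=2.7,interpolation=2))
E
```

```text
clock: 23.2
position: [0.4855, 0.2143, 0.1631]
orientation: [-0.001, 0.791, -0.612, 0.001]
contact_force: [0.3, -0.5, -2.6]
finger_gap: 0.0217
clock 23.2 p [0.4855 0.2143 0.1631] jaw -75.53 tilt 0.16 F [ 0.3 -0.5 -2.6] gap 0.0217
turn [-0.002 -0.001 -0.   ] shift [234.9  67.7 -66.8]
```

View pics/s13c.png

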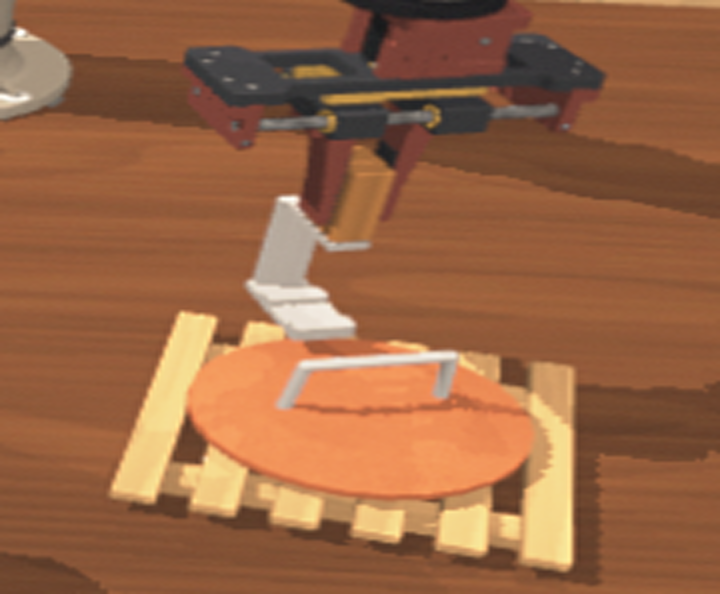

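The blade is clear of the loop and the lid did not move. I'll raise the lifter and carry it to the tile.

```bash
python3 -m jog '[[[0,0,0,0,0,-10,-1],[0,0,0,0,0,-30,-1],[0,0,0,0,0,-50,-1],[0,0,0,5,2,-63,-1],[0,0,0,20,6,-67,-1],[0,0,0,45,13,-67,-1],[0,0,0,70,20,-67,-1],[0,0,0,95,27,-67,-1],[0,0,0,120,35,-67,-1],[0,0,0,145,42,-67,-1],[0,0,0,170,49,-67,-1],[0,0,0,195,56,-67,-1],[0,0,0,217,63,-67,-1],[0,0,0,230,66,-67,-1],[0,0,0,235,68,-67,-1],[0,0,0,235,68,-67,-1],[0,0,0,235,68,-67,-1]]]' 45
python3 - <<'E'
from h import *
delta([.4785,-.030,.1165],-75.5)
c=cam('scene','s14.png');cam('top','t14.png')
cv2.imwrite('pics/s14c.png',cv2.resize(c['img'][130:330,260:440],None,fx=4,fy=3,interpolation=2))
E
```

```text
clock: 25.38
position: [0.4782, -0.0293, 0.2302]
orientation: [-0.001, 0.791, -0.612, 0.001]
contact_force: [-0.3, 0.3, -2.0]
finger_gap: 0.022
clock 25.38 p [ 0.4782 -0.0293  0.2302] jaw -75.45 tilt 0.15 F [-0.3  0.3 -2. ] gap 0.022
turn [-0.002 -0.001  0.001] shift [  0.6   0.2 113.7]
```

View pics/s14c.png

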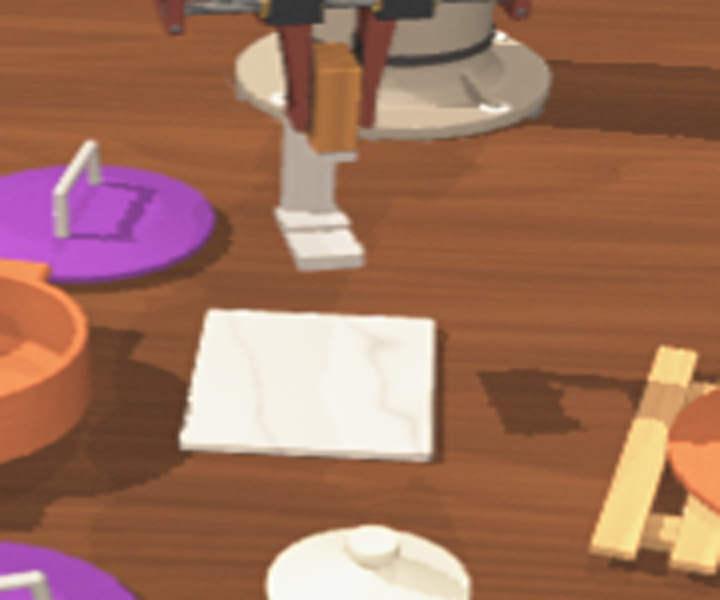

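View pics/t14.png

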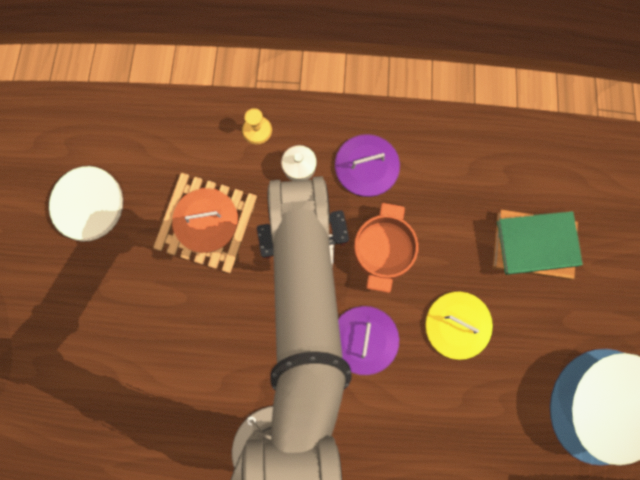

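In the top view the lid sits centred on the trivet at (205,221), and the lifter hangs over the tile. I'll lower to just above the tile, then feel for contact.

```bash
python3 -m jog '[[[-0.002,-0.001,0,0.6,0.2,8,-1],[-0.002,-0.001,0,0.6,0.2,25,-1],[-0.002,-0.001,0,0.6,0.2,45,-1],[-0.002,-0.001,0,0.6,0.2,65,-1],[-0.002,-0.001,0,0.6,0.2,85,-1],[-0.002,-0.001,0,0.6,0.2,98,-1],[-0.002,-0.001,0,0.6,0.2,106,-1],[-0.002,-0.001,0,0.6,0.2,110,-1],[-0.002,-0.001,0,0.6,0.2,110,-1],[-0.002,-0.001,0,0.6,0.2,110,-1]]]' 45
python3 -m jog '[[[0,0,0,0,0,1,-1],[0,0,0,0,0,2,-1],[0,0,0,0,0,3,-1],[0,0,0,0,0,3,-1]]]' 45
python3 - <<'E'
from h import *
delta([.4785,-.030,.1165],-75.5)
c=cam('scene','s15.png')
cv2.imwrite('pics/s15c.png',cv2.resize(c['img'][130:330,260:440],None,fx=4,fy=3,interpolation=2))
E
```

```text
clock: 26.72
position: [0.4788, -0.0301, 0.1207]
orientation: [-0.0, 0.791, -0.612, 0.001]
contact_force: [-0.3, 0.7, -3.1]
finger_gap: 0.0218
clock: 27.22
position: [0.4788, -0.0301, 0.1176]
orientation: [-0.0, 0.791, -0.612, 0.001]
contact_force: [-0.6, -0.1, -1.7]
finger_gap: 0.0218
clock 27.23 p [ 0.4788 -0.0301  0.1176] jaw -75.45 tilt 0.07 F [-0.6 -0.1 -1.7] gap 0.0218
turn [-0.001 -0.     0.001] shift [-0.1  0.2  1.1]
```

View pics/s15c.png

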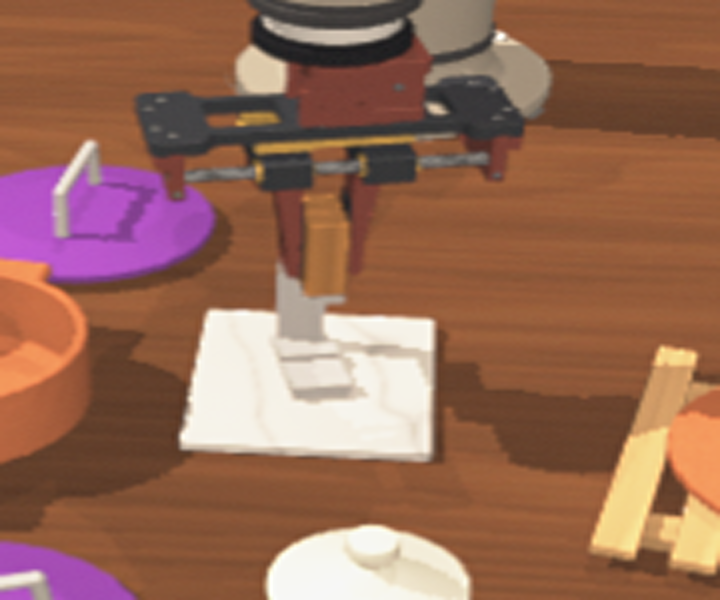

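```bash
python3 -m jog '[[[0,0,0,0,0,0.6,-1],[0,0,0,0,0,1.2,-1],[0,0,0,0,0,1.2,-1],[0,0,0,0,0,1.2,-1]]]' 20
python3 -m jog '[[[0,0,0,0,0,0,-1],[0,0,0,0,0,0.6,-1],[0,0,0,0,0,0.6,-1],[0,0,0,0,0,0.6,-1]]]' 10
```

```text
clock: 27.78
position: [0.4788, -0.0301, 0.1165]
orientation: [-0.0, 0.791, -0.612, 0.001]
contact_force: [-0.4, 0.2, -1.0]
finger_gap: 0.0221
clock: 28.28
position: [0.479, -0.03, 0.1165]
orientation: [-0.0, 0.791, -0.612, 0.001]
contact_force: [-3.0, 0.3, 6.5]
finger_gap: 0.0221
```

The lifter touches down at the same height it was picked from. I'll open, then rise straight up.

```bash
python3 -m jog '[[[0,0,0,0,0,-0.5,-0.45],[0,0,0,0,0,-0.5,-0.35],[0,0,0,0,0,-0.5,-0.1],[0,0,0,0,0,-0.5,0.4],[0,0,0,0,0,-0.5,0.8],[0,0,0,0,0,-0.5,1],[0,0,0,0,0,-0.5,1],[0,0,0,0,0,-0.5,1]]]' 10
python3 - <<'E'
from h import *
delta([.4785,-.030,.1165],-75.5)
c=cam('scene','s16.png')
cv2.imwrite('pics/s16c.png',cv2.resize(c['img'][130:330,260:440],None,fx=4,fy=3,interpolation=2))
E
```

```text
clock: 29.28
position: [0.479, -0.03, 0.117]
orientation: [-0.0, 0.791, -0.612, 0.001]
contact_force: [0.9, 0.6, 0.6]
finger_gap: 0.0849
clock 29.27 p [ 0.479 -0.03   0.117] jaw -75.45 tilt 0.1 F [0.9 0.6 0.6] gap 0.0849
turn [-0.002 -0.001  0.001] shift [-0.1  0.5  0.5]
```

View pics/s16c.png

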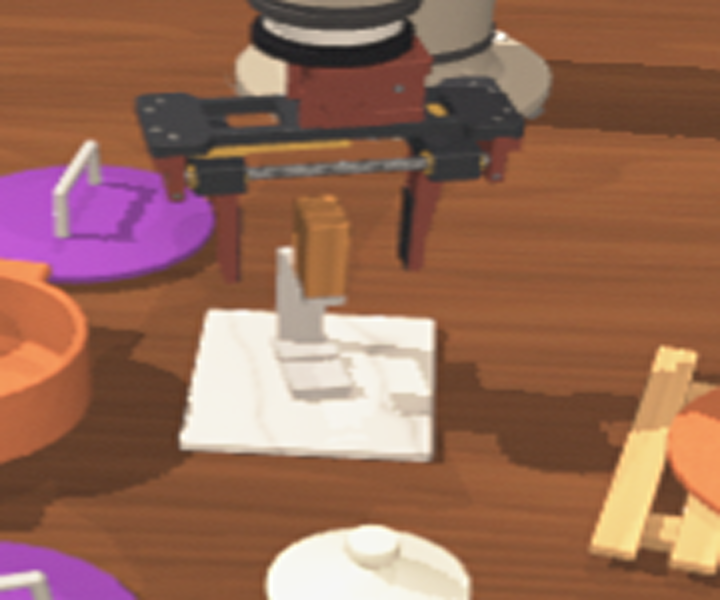

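The lifter stands upright by itself at crop (310,300) with the fingers clear on both sides. I'll raise the arm and move aside for a check.

```bash
python3 -m jog '[[[0,0,0,0,0,-10,1],[0,0,0,0,0,-30,1],[0,0,0,0,0,-60,1],[0,0,0,0,0,-95,1],[0,0,0,0,0,-130,1],[0,0,0,0,0,-150,1],[0,0,0,20,0,-155,1],[0,0,0,60,0,-155,1],[0,0,0,110,0,-155,1],[0,0,0,160,0,-155,1],[0,0,0,210,0,-155,1],[0,0,0,260,0,-155,1],[0,0,0,300,0,-155,1],[0,0,0,320,0,-155,1],[0,0,0,320,0,-155,1],[0,0,0,320,0,-155,1]]]' 10
python3 - <<'E'
from h import *
np.set_printoptions(precision=4,suppress=True)
delta([.4785,-.030,.1165],-75.5)
for n in('scene','top'):
    c=cam(n,'f_'+n+'.png')
    for name,z in(('lid',.044),('trivet',.02),('lifter_grip',.155),('tile',.01)):
        for r in spotter.cut_out(name,n):
            ct=max(cv2.findContours(r['mask'].astype(np.uint8),0,1)[0],key=cv2.contourArea)
            P=np.array([atz(c,p[0],z)[:2] for p in ct]).astype(np.float32)
            q=cv2.minAreaRect(P); print(n,name,round(r['conf'],2),np.round(r['bbox']),np.round(q[0],3),np.round(q[1],3))
a=cv2.imread('pics/f_top.png')[160:300,140:350]
cv2.imwrite('pics/f_topc.png',cv2.resize(a,None,fx=3.6,fy=3.6,interpolation=2))
E
```

```text
clock: 31.32
position: [0.5594, -0.3374, 0.2725]
orientation: [-0.001, 0.792, -0.611, 0.0]
contact_force: [0.4, 0.9, -0.1]
finger_gap: 0.0879
clock 31.32 p [ 0.5594 -0.3374  0.2725] jaw -75.32 tilt 0.11 F [ 0.4  0.9 -0.1] gap 0.0879
turn [-0.002  0.     0.003] shift [-317.9    0.7  156.1]
scene lid 0.9 [249. 183.  64.  44.] [ 0.335 -0.178] [0.16  0.153]
scene lid 0.87 [150. 189.  70.  44.] [ 0.388 -0.401] [0.163 0.166]
scene lid 0.7 [425. 255.  92.  60.] [0.576 0.23 ] [0.166 0.169]
scene trivet 0.71 [410. 247. 115.  92.] [0.566 0.235] [0.211 0.221]
scene lifter_grip 0.66 [330. 199.  20.  63.] [ 0.569 -0.031] [0.199 0.031]
scene tile 0.72 [306. 234.  62.  51.] [ 0.485 -0.032] [0.159 0.13 ]
top lid 0.81 [331. 305.  66.  64.] [ 0.294 -0.176] [0.138 0.163]
top lid 0.71 [463. 302.  28.  58.] [ 0.324 -0.467] [0.052 0.145]
top lid 0.67 [337. 132.  63.  67.] [ 0.732 -0.169] [0.162 0.159]
top lid 0.56 [173. 188.  62.  64.] [0.56  0.232] [0.166 0.167]
top trivet 0.89 [157. 175. 102.  95.] [0.541 0.166] [0.094 0.221]
top lifter_grip 0.92 [300. 240.  12.  39.] [ 0.455 -0.036] [0.081 0.029]
top tile 0.92 [278. 234.  56.  60.] [ 0.476 -0.033] [0.151 0.132]
```

View pics/f_topc.png

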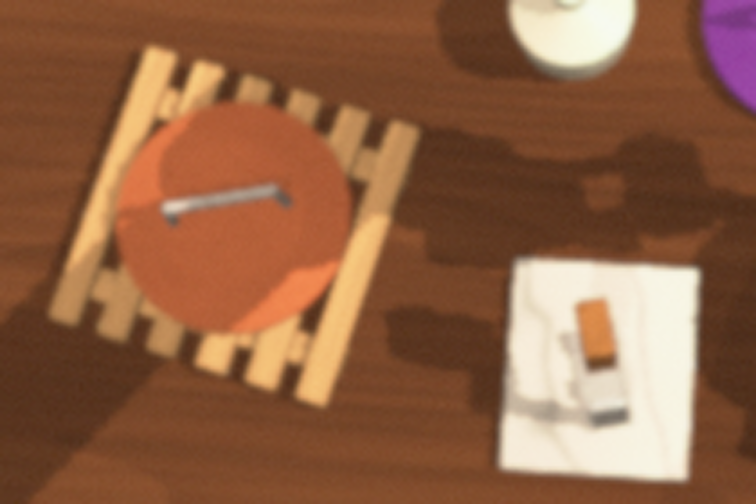

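View pics/f_scene.png

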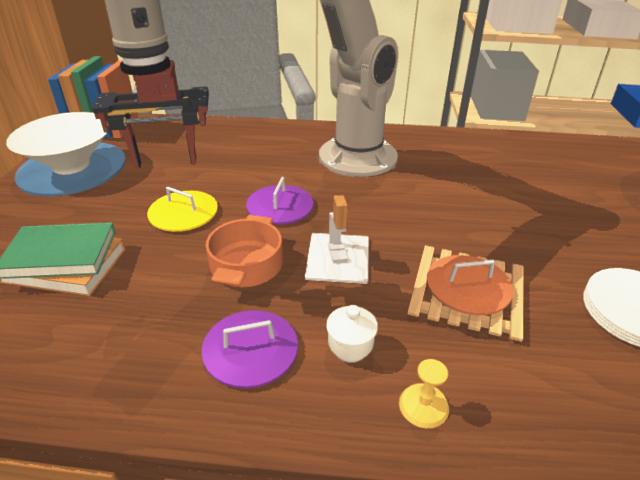

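The final pictures show the lid flat on the middle of the trivet (top crop (234,215), scene (470,283)). The lifter is upright near the tile's middle (scene (340,230)), and the robot is clear of everything.

```bash
python3 -c "
from station import sign_off
print(sign_off())"
```

```text
the job is handed in; nothing more can be done
None
```

The lid is on the trivet, the lifter stands on its tile, and I handed the job in at about 31 s. The sign-off reports no verdict, so these are my own last checks.

**What I did:** I gripped the lifter by its wooden grip and slid the blade under the orange lid's loop. I lifted the lid level, carried it to the trivet and lowered it slowly. Then I drew the blade out and stood the lifter back on its tile. The robot stayed clear of the lid throughout; only the lifter's blade touched it.

**Last checks:**
- **Lid:** the top camera puts it at (0.560, 0.232), against a trivet centre of about (0.561, 0.234) measured at the start. It looks flat.
- **Lifter:** it stands upright. I released it at (0.479, -0.030), about 3 mm from the tile centre.
- **Robot:** the gripper is open and clear of everything, with no load beyond sensor noise.

**What disagreed:**
- **Scene camera:** it puts the lid at (0.576, 0.230), about 10 mm from its own trivet reading. Both cameras differ from each other by 4–10 mm along x, all within the 30 mm allowed.
- **Last networks readings:** the final top-view trivet mask was cut by the lid and the lifter mask took in the steel hook, so I ignored both and relied on the pictures.

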